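Lock the inner lid of a baking-bead jar and take off the outer lid

TASK

Close the jar of baking beads with its inner lid only: pull the jar's bolt fully out, carry the two nested lids together by the inner lid's handle, set them gently on the jar, and push the bolt fully home over the inner lid. Then lift off the outer lid by its own handle without disturbing the inner lid, and finish while still holding it level in the air, its skirt clear above the inner lid's handle. Leave the glass, dish and spoon alone.

Things in the scene. Friction and masses are not known exactly. Their poses are not given: they have to be found in the camera images.
- jar: White jar, fixed; open top. 132 mm outside, mouth 122 mm, rim 120 mm above the counter; a ledge inside (opening 84 mm) carries the inner lid's underside at 70 mm, the rim carries the outer lid's plate at 120 mm, at any yaw. Origin: centre of its underside, on the counter; z up; x from the jar's axis towards the bolt's knob.
- bolt (a joint): How far the jar's bolt is pulled out, in m: 0 fully home (its rod bars the mouth), 0.022 fully out (the mouth is clear). It slides along the jar's x axis. It has end stops, moves stiffly (about 4 N) and stays where it is left. At the start it is home or within 3 mm of it.
- bolt_knob (a point): Centre of the bolt's knob, an upright wooden cylinder 22 mm across, 46 mm tall (76 to 122 mm above the counter), gripped from above; 106 mm from the jar's axis with the bolt home, 128 mm out. The 10 mm rod lies 82 to 92 mm up; home, its tip is 45 mm from the axis and 4 mm above the seated inner lid's disc. The outer lid's skirt passes 14 mm above the rod.
- inner_lid: Steel inner lid, about 0.3 kg. Origin: centre of its underside; z up; x along its handle. Disc 112 mm across (bottom edge 106 mm), 8 mm thick; a hub 72 mm across up to 48 mm, a 54 x 18 mm boss up to 54 mm, then the upright handle plate up to 104 mm. At the start it lies on the counter with the outer lid nested on it.
- inner_handle (a point): Centre of the inner lid's handle: upright steel plate 48 mm long (lid's x), 14 mm thick (y), 50 mm tall; 79 mm above the lid's underside, 25 mm below the handle's top. It stands between the outer lid's two cheeks and sticks out 9 mm past them at each end: gripped end to end (48 mm, along x) from above it lifts both lids together.
- outer_lid: Wooden outer lid, about 0.22 kg. Origin: centre of its plate's underside; z up; x along its cheeks. Plate 154 mm across, 6 mm thick, slot in the middle for the inner handle; skirt (146 mm inside) hangs 14 mm below. At the start it rests loosely on the inner lid's hub, 48 mm above that lid's underside, with 2 mm and 5 degrees of play; only gravity joins the lids.
- outer_handle (a point): Centre of the outer lid's handle: two upright wooden cheeks 30 mm long (lid's x), 38 mm over their outer faces (y), 8 mm thick, up to 52 mm above the plate's underside, with the inner handle between them (4 mm play). This point is 30 mm above the plate's underside. Gripped across (38 mm, along y) from above they lift the outer lid alone.
- glass: Bystander: small empty glass, 58 mm in diameter, 55 mm tall. Origin: centre of its underside.
- dish: Bystander: white rectangular dish, 110 x 150 x 30 mm. Origin: centre of its underside.
- spoon: Bystander: wooden spoon lying on the counter, about 0.2 m long. Origin: underside, near its middle.
Things that resemble listed ones, but are neither listed nor needed, are in the scene too. Of the things shaped like the jar, the white one is meant.

How it is judged:
On the way, in this order (a step that is already met when the one before it is completed fails the run):
1. the bolt is pulled fully out (value of joint bolt above 0.017 m), for 0.2 s.
2. both lids are carried together, the outer resting on the inner (height (world z) of inner_lid above 0.03 m and z of outer_lid in the frame of inner_lid below 0.055 m and contact force between outer_lid and inner_lid above 0.5 N and contact force between inner_lid and the fingers above 1 N), for 0.2 s.
3. the lids are set on the jar: inner lid on its ledge, outer lid on the rim, bolt still out (height (world z) of inner_lid between 0.067 and 0.073 m and horizontal distance between inner_lid and jar below 0.008 m and angle between each of inner_lid, outer_lid's own z axis and vertical below 0.05 rad and height (world z) of outer_lid between 0.116 and 0.124 m and horizontal distance between outer_lid and jar below 0.012 m and value of joint bolt above 0.017 m), for 0.2 s.
4. the bolt is pushed fully home over the inner lid, both lids still in place (height (world z) of inner_lid between 0.067 and 0.073 m and horizontal distance between inner_lid and jar below 0.008 m and angle between each of inner_lid, outer_lid's own z axis and vertical below 0.05 rad and height (world z) of outer_lid between 0.116 and 0.124 m and horizontal distance between outer_lid and jar below 0.012 m and value of joint bolt below 0.004 m), for 0.2 s.
At the end, for the whole second after the job is handed in: The fingers hold the outer lid still, within 15 degrees of level, its plate over 180 mm above the counter, touching neither jar nor inner lid; the inner lid lies untouched and flat on the ledge (3 mm in height, 8 mm off the axis, 3 degrees) and the bolt is home (4 mm) (height (world z) of inner_lid between 0.067 and 0.073 m and horizontal distance between inner_lid and jar below 0.008 m and angle between inner_lid's own z axis and vertical below 0.05 rad and value of joint bolt below 0.004 m and height (world z) of outer_lid above 0.18 m and angle between outer_lid's own z axis and vertical below 0.26 rad and linear speed of outer_lid below 0.03 m/s and contact force between outer_lid and the fingers above 1 N and contact force between outer_lid and inner_lid below 0.05 N and contact force between outer_lid and jar below 0.05 N and contact force between inner_lid and the fingers below 0.05 N); the arm keeps its last pose, push and grip.
It fails at once if the locked inner lid is lifted or tipped as the outer lid comes off (value of joint bolt below 0.004 m and horizontal distance between inner_lid and jar below 0.03 m and height (world z) of outer_lid above 0.124 m and height (world z) of inner_lid below 0.1 m and (height (world z) of inner_lid above 0.0735 m or angle between inner_lid's own z axis and vertical above 0.06 rad)).
It fails at once if a lid is dropped onto the jar instead of being set down gently (horizontal distance between inner_lid and jar below 0.03 m and height (world z) of inner_lid below 0.11 m and linear speed of any of inner_lid, outer_lid above 0.45 m/s and value of joint bolt above 0.01 m).
It fails at once if a bystander (glass, dish or spoon) is pushed more than 25 mm (distance of any of glass, dish, spoon from where it was at the start of the episode above 0.025 m).
It also fails if it takes over 72 s, if anything falls off the work surface, if the arm or the gripper's body presses on something with over 40 N, if the wrist force passes 120 N, or if a joint passes its speed limit or range.

ROBOT

A 6-joint arm with a two-finger parallel gripper is mounted at the origin on the work surface. World frame = base frame: x ahead of the robot, y to its left, z up, the work surface at z = 0. Lengths are in m, angles in rad, forces in N, time in s.
With the tool pointing down it reaches from about 0.375 to 0.975 m from the base axis. Payload 3.8 kg.
Tool frame: the origin (TCP) lies midway between the tips of the shut fingers; the grasp point (between the pads) lies 19 mm behind it (bot.hold_point_z is the distance from the TCP to the grasp point, in m); z points along the fingers, y is the line along which they close (so a half turn about z gives the same grasp; the last joint's range is limited). The gripper opens to 88 mm and grips with 3 to 60 N. Pads are 18 mm wide; open, the fingers measure 123 mm over their backs; the gripper's body (75 mm by 187 mm) begins 45 mm behind the grasp point.
Start: joints at [1.095, 0.264, 1.604, -0, 1.274, -0.037], TCP at [0.287, 0.611, 0.239] pointing down, gripper open.
Joint ranges: [-2.63, 2.63], [-0.94, 2.18], [0.31, 2.57], [-1.31, 4.45], [0, 2.66], [-2.55, 2.55]. Speed limits (rad/s): [2.57, 2.57, 3.14, 3.14, 3.14, 3.14].

INTERFACE

Orientations are given as [roll, pitch, yaw] about the fixed x, y, z axes, in that order (R = Rz(yaw) Ry(pitch) Rx(roll)).
In Python, from workcell import bot, read_camera, hand_in, boxes_of, trace, spot_point gives the robot as it stands. The module is installed in compiled form; this text tells all that it offers.
- The arm moves only by the shell command python3 -m handwheel 'ROWS' [OPENING] [FORCE]. ROWS is JSON, a list that holds one entry, the list of rows, each a list of 6 numbers: the shift along the tool's x, y, z in mm, then the turn, a rotation vector about the tool's x, y, z in degrees. In form: [[[x, y, z, ax, ay, az], ...]]. A call has 1 to 20 rows; each row shifts and turns the commanded pose from where the row before left it, along the tool's axes as they then stand; what a row does not reach is not made up. A row lasts 1/10 s, in which the tool goes at most 50 mm and 8.59 degrees, less where a joint would pass 70% of its speed; a pose out of reach is approached as far as the arm can. A call is refused whole if a number of a shift passes 50 or a number of a turn 8.59, either way. A call with a gripper value outside its range is refused whole. OPENING is the closure, from -1 (fully open) to 1 (shut), set as the call begins (- or left out, the last holds). The fingers move at their own pace and stop on an object; FORCE is the grip in N (left out, the last holds). Time passes only in rows, so rows that do not move let the fingers close. It gives the time, the measured TCP pose, the force, the opening and the grip force at its end, in the units of the state.
- bot.state(): the state, without advancing time (a new reading comes with each control period).
- read_camera(name): name is "scene" or "side" or "wrist"; returns a dict with "color" (420x560x3 uint8, red, green, blue), "mtx" (3x3 intrinsics, pixels), "k1" (the pictures are not rectified: a ray, as slopes to the right and down, at radius r is drawn at 1 + k1 r^2 times it, then the intrinsics apply), "origin" and "orientation" of the camera in the world. Camera axes: x right, y down, z forward; pixel columns grow to the right and rows downward; lengths in m; the calibration is good to about 2 mm. A picture is of the moment at which its call begins. There is no depth.
- hand_in(): hands the job in; it is judged then, once.
Trained networks look in a picture, given as the dict that the camera call returned (one of the last four; its "shot" number tells which), for a name from the list of things; names that differ only in an ending like _2 or _b are one class to them, and where a whole thing is asked for, a point or a joint stands for the part that bears it (a point fixed in the world has none). Each returns a list of dicts, best first, with "score" (0 to 1); they miss things now and then, are a little off and sometimes report something else, mostly with a low value. They report only what shows in the picture. A call takes as long as a camera call. They do not tell look-alikes from the thing itself.
- boxes_of(picture, target): "bbox" ([left, top, right, bottom] in pixels, round what is visible of it).
- trace(picture, target): "mask" (420x560 bool, what is visible of it) and "bbox" ([left, top, right, bottom] in pixels, round what is visible of it).
- spot_point(picture, target): "uv" ([column, row] in pixels: a listed point, or the origin of a listed thing).
The state is a dict: "time_s": time; "joints": joint angles; "joint_velocities": joint speeds; "joint_efforts": joint torques, N m; "ee_pos": TCP position; "orientation": TCP orientation; "force": force on the tool from outside, world axes, zero at the start; "wrist_torque": the same for the moment, N m; "grip_width": finger opening in m; "gripper_force": force on a finger pad.
Only numpy, scipy, OpenCV 4.12 (cv2) and the standard library are available. Lean on these libraries where they do the work, as an engineer would, in place of code of your own. Each camera call takes 0.05 s, during which the arm holds its last target. There are 200 camera calls.

## Working session

There is one attempt and no reset: what is moved stays moved. The work goes in short steps, Python scripts to look and compute and a shell command to move; the robot and the scene stay as the last step left them, time stands still between calls to the robot, and variables do not carry over. Pictures are saved under pics/ and viewed, at most 13 in all, crops included, and the job is handed in when it is done.

```bash
mkdir -p pics
cat > h.py <<'E'
import numpy as np, cv2
from scipy.spatial.transform import Rotation as R
from workcell import bot, read_camera, hand_in, boxes_of, trace, spot_point
def rot(o):
    o=np.array(o,float)
    return o if o.shape==(3,3) else R.from_euler('xyz',o).as_matrix() if o.size==3 else R.from_quat(o).as_matrix()
def ray(p,uv):
    k=p['k1']; K=np.array(p['mtx'])
    d=cv2.undistortPoints(np.array([[uv]],float),K,np.array([k,0,0,0.]))[0,0]
    v=rot(p['orientation'])@np.array([d[0],d[1],1]); return np.array(p['origin']),v/np.linalg.norm(v)
def atz(p,uv,z):
    o,v=ray(p,uv); return o+v*(z-o[2])/v[2]
def proj(p,X):
    x=rot(p['orientation']).T@(np.array(X)-p['origin'])
    return cv2.projectPoints(x.reshape(1,1,3),np.zeros(3),np.zeros(3),np.array(p['mtx']),np.array([p['k1'],0,0,0.]))[0][0,0]
def tri(obs):
    A=np.zeros((3,3));b=np.zeros(3)
    for p,uv in obs:
        o,v=ray(p,uv);M=np.eye(3)-np.outer(v,v);A+=M;b+=M@o
    X=np.linalg.solve(A,b); return X,[np.round(proj(p,X)-uv,1) for p,uv in obs]
def save(p,n,crop=None,s=1):
    im=p['color'][...,::-1]
    if crop: im=im[crop[1]:crop[3],crop[0]:crop[2]]
    cv2.imwrite('pics/'+n,cv2.resize(im,None,fx=s,fy=s,interpolation=cv2.INTER_CUBIC))
E
python3 - <<'E'
from h import *
ps={n:read_camera(n) for n in('scene','side','wrist')}
for n,p in ps.items():
    print(n,np.round(p['origin'],3),np.round(p['orientation'],3),p['k1'])
    for t in('jar','bolt_knob','inner_handle','outer_handle','inner_lid','outer_lid','glass','dish','spoon'):
        print(t,[(np.round(d['uv']).tolist(),round(d['score'],2)) for d in spot_point(p,t)][:4])
im=np.hstack([ps['scene']['color'],ps['side']['color']])[...,::-1]
save(ps['scene'],'scene.png',s=1.4);save(ps['side'],'side.png',s=1.4)
E
```

```text
scene [1.019 0.694 0.945] [-2.325e+00  2.000e-03  2.534e+00] 0.03896262526063001
jar [([292.0, 166.0], 0.94), ([202.0, 252.0], 0.63), ([398.0, 271.0], 0.62), ([237.0, 161.0], 0.56)]
bolt_knob [([250.0, 216.0], 0.66), ([215.0, 148.0], 0.66), ([385.0, 272.0], 0.62), ([274.0, 161.0], 0.59)]
inner_handle [([312.0, 273.0], 0.74)]
outer_handle [([315.0, 271.0], 0.91), ([313.0, 294.0], 0.3)]
inner_lid [([312.0, 288.0], 0.75), ([311.0, 281.0], 0.59)]
outer_lid [([310.0, 278.0], 0.93)]
glass [([221.0, 282.0], 0.79)]
dish [([346.0, 369.0], 0.89), ([217.0, 191.0], 0.66)]
spoon [([218.0, 191.0], 0.7)]
side [ 0.254 -1.032  0.722] [-2.131 -0.009 -0.233] -0.08122833964829251
jar [([192.0, 334.0], 0.95), ([277.0, 395.0], 0.91), ([193.0, 193.0], 0.88), ([274.0, 262.0], 0.63)]
bolt_knob [([230.0, 279.0], 0.79), ([272.0, 188.0], 0.68), ([222.0, 158.0], 0.64), ([319.0, 329.0], 0.6)]
inner_handle [([274.0, 178.0], 0.57)]
outer_handle [([272.0, 176.0], 0.81), ([272.0, 185.0], 0.23)]
inner_lid [([276.0, 204.0], 0.89)]
outer_lid [([273.0, 187.0], 0.65)]
glass [([275.0, 178.0], 0.62), ([353.0, 219.0], 0.54)]
dish [([278.0, 167.0], 0.82)]
spoon [([328.0, 323.0], 0.94)]
wrist [0.212 0.647 0.382] [2.822e+00 1.000e-03 1.132e+00] -0.07252202723213617
jar [([44.0, 276.0], 0.83)]
bolt_knob []
inner_handle []
outer_handle []
inner_lid []
outer_lid []
glass []
dish [([237.0, 411.0], 0.63)]
spoon []
```

View pics/scene.png

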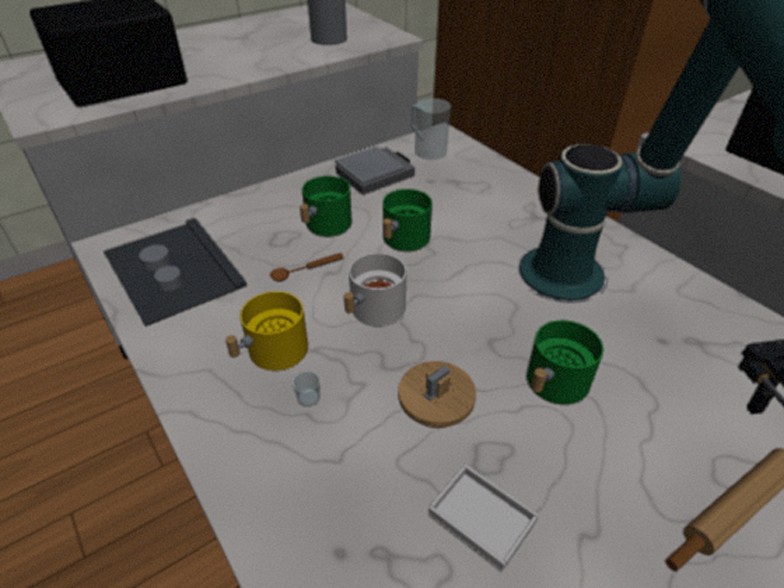

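View pics/side.png

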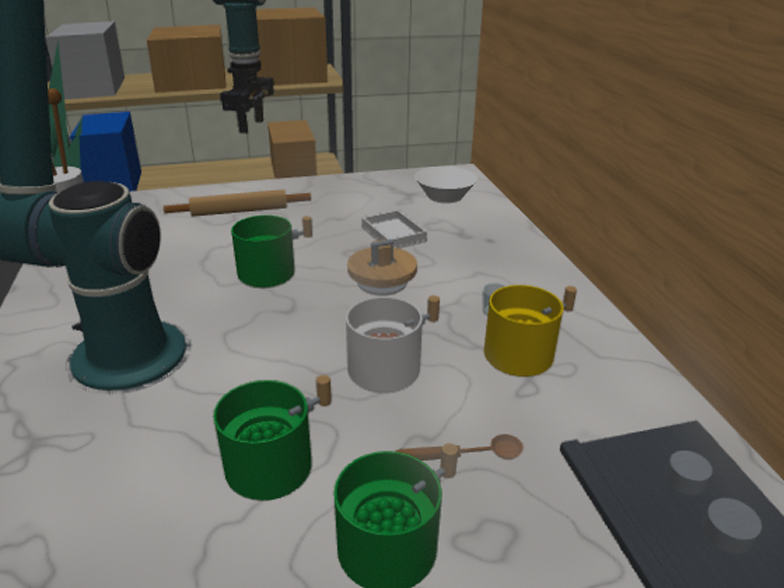

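Scene picture: the jar-shaped things are yellow (196,237), green (233,147), green (291,157), green (403,258) and white (270,208), in raw pixels. The white one at (270,208), with its knob at (250,216), is meant. In the side picture it is at (274,246), knob (310,220). The lids are at scene (312,281) and side (273,190).

Run:
```python
from h import *
s=read_camera('scene');d=read_camera('side')
def near(p,t,uv,r=22):
    L=[x for x in spot_point(p,t) if np.hypot(*(np.array(x['uv'])-uv))<r]
    return L[0]['uv'] if L else None
for t,a,b in(('bolt_knob',(250,216),(310,220)),('inner_handle',(312,273),(274,178)),('outer_handle',(315,271),(272,176)),('jar',(270,220),(274,262)),('outer_lid',(310,278),(273,187)),('inner_lid',(311,284),(276,204)),('glass',(221,280),(353,215)),('dish',(346,369),(278,167)),('spoon',(218,191),(328,323))):
    u=near(s,t,a);v=near(d,t,b); print(t,u,v, end=' ')
    if u is not None and v is not None: X,e=tri([(s,u),(d,v)]);print(np.round(X,3),e)
    else:print()
save(s,'c1.png',(190,160,370,310),4)
```

```text
bolt_knob [249.2, 214.9] [308.9, 219.2] [ 0.562 -0.117  0.101] [array([ 0.3, -0.1]), array([0.4, 0.1])]
inner_handle None [276.2, 179.6] 
outer_handle [310.1, 272.8] [272.5, 177.5] [0.534 0.157 0.082] [array([ 2. , -0.7]), array([1.8, 0.6])]
jar [269.6, 219.1] [274.2, 263.4] [ 0.464 -0.154  0.004] [array([ 0.4, -0.1]), array([0.5, 0.1])]
outer_lid [308.8, 280.5] [273.0, 184.8] [0.538 0.159 0.055] [array([ 2.4, -0.9]), array([2.1, 0.7])]
inner_lid [312.9, 291.8] [276.7, 200.9] [0.538 0.162 0.   ] [array([-2.1,  0.7]), array([-1.9, -0.6])]
glass [221.9, 284.7] [353.8, 218.8] [ 0.735 -0.003  0.007] [array([-1. ,  0.1]), array([-1. , -0.1])]
dish [340.8, 371.0] [279.7, 167.3] [ 0.615  0.387 -0.003] [array([ 2.5, -0.9]), array([1.7, 0.5])]
spoon [218.6, 191.3] [327.2, 325.4] [ 0.529 -0.386  0.001] [array([ 0.7, -0.1]), array([1.3, 0.2])]
```

View pics/c1.png

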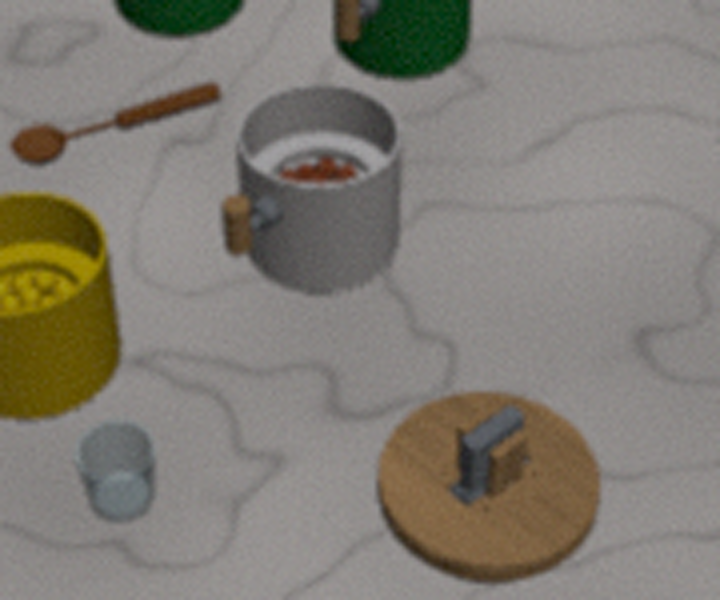

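```bash
cat >> h.py <<'E'
def go(x,y,z,yaw_y=None):
    """target TCP; yaw_y: world direction (deg) of tool y (mod 180). prints tool-frame shift (before turning) and turn"""
    st=bot.state();M=rot(st['orientation']);d=M.T@(np.array([x,y,z])-st['ee_pos'])*1000
    print('shift',np.round(d,1),'tilt',np.round(M[:,2],4),end=' ')
    yy=np.degrees(np.arctan2(M[1,1],M[0,1]));print('tool y dir',round(yy,2),'j6',round(st['joints'][5],2),end=' ')
    if yaw_y is not None:
        a=(yaw_y-yy+90)%180-90; print('turn about tool z',round(-a,2),end=' ')
    print()
E
python3 - <<'E'
from h import *
st=bot.state();M=rot(st['orientation']);p=read_camera('wrist');C=rot(p['orientation'])
print(np.round(M,3),'cam in tool',np.round(M.T@(np.array(p['origin'])-st['ee_pos']),4),np.round(M.T@C,3))
go(.45,.157,.239,); go(.50,-.135,.239)
E
```

```text
[[-0.905  0.425  0.   ]
 [ 0.425  0.905  0.   ]
 [-0.     0.    -1.   ]] cam in tool [ 0.0827  0.0013 -0.1447] [[ 0.    -0.949 -0.314]
 [ 1.     0.     0.001]
 [-0.001 -0.314  0.949]]
shift [-3.407e+02 -3.417e+02 -3.000e-01] tilt [ 0. -0. -1.] tool y dir 64.86 j6 -0.04 
shift [-5.100e+02 -5.848e+02 -3.000e-01] tilt [ 0. -0. -1.] tool y dir 64.86 j6 -0.04
```

```bash
python3 -m handwheel '[[[-35,-25,0,0,0,0],[-35,-25,0,0,0,0],[-35,-25,0,0,0,0],[-35,-25,0,0,0,0],[-35,-25,0,0,0,0],[-35,-25,0,0,0,0],[-35,-25,0,0,0,0],[-35,-25,0,0,0,0],[-35,-25,0,0,0,0],[-35,-25,0,0,0,0],[-35,-25,0,0,0,0],[-32,-30,0,0,0,0],[0,0,0,0,0,0],[0,0,0,0,0,0]]]' -1 20
python3 - <<'E'
from h import *
p=read_camera('wrist');d=read_camera('side');s=read_camera('scene')
for t in('inner_handle','outer_handle','outer_lid','inner_lid'):
    for n,q in(('w',p),('s',s)):print(t,n,[(x['uv'],round(x['score'],2)) for x in spot_point(q,t)][:3])
for t in('outer_lid','inner_handle'):
    for x in trace(p,t)[:2]:print(t,x['bbox'],x['score'],x['mask'].sum())
save(p,'w1.png',s=1.4)
go(.562,-.117,.239,-69.3)
E
```

```text
time_s: 3.95
ee_pos: [0.5349, 0.157, 0.2388]
orientation: [3.141, -0.0, 2.7]
force: [0.2, 0.1, -0.5]
grip_width: 0.088
gripper_force: 0.0
inner_handle w [([268.9, 188.7], 0.74)]
inner_handle s [([312.8, 274.9], 0.59)]
outer_handle w [([273.1, 188.1], 0.63)]
outer_handle s [([312.7, 270.4], 0.58)]
outer_lid w [([270.1, 180.5], 0.92), ([272.5, 173.9], 0.71)]
outer_lid s [([309.8, 280.6], 0.83)]
inner_lid w [([272.1, 177.6], 0.69)]
inner_lid s [([312.2, 291.7], 0.66)]
outer_lid [198.3, 106.7, 344.6, 251.0] 0.85 14934
inner_handle [248.3, 152.6, 292.1, 217.7] 0.64 1323
shift [-141.6 -237.4   -0.3] tilt [-0.e+00 -1.e-04 -1.e+00] tool y dir 64.88 j6 -0.89 turn about tool z -45.82
```

View pics/w1.png

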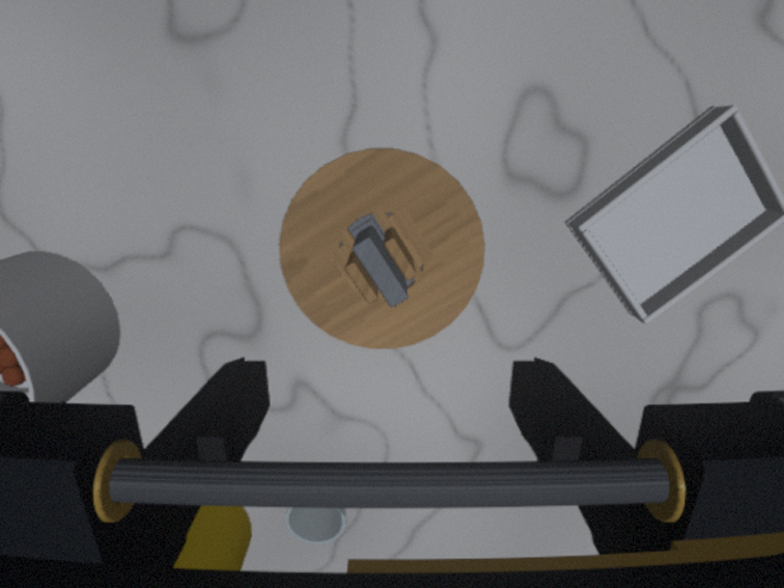

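The wrist picture shows the nested lids at raw (272,178), with the steel handle's top face from (260,168) to (286,213). The white jar is at the left edge and the dish at the right.

```bash
python3 - <<'E'
from h import *
p=read_camera('wrist')
a=atz(p,np.array([363.5,235])/1.4,.104);b=atz(p,np.array([400,298.5])/1.4,.104)
print('handle',np.round((a+b)/2,4),'len',np.linalg.norm(a-b),'dir',np.degrees(np.arctan2(*(b-a)[1::-1])))
m=trace(p,'outer_lid')[0]['mask'].astype(np.uint8)
c=max(cv2.findContours(m,0,2)[0],key=cv2.contourArea)[:,0]
c=cv2.convexHull(c)[:,0]
P=np.array([atz(p,u.astype(float),.050)[:2] for u in c])
(x,y),r=cv2.minEnclosingCircle(P.astype(np.float32));print('lid',x,y,r)
E
python3 -m handwheel '[[[-35,-49,0,0,0,0],[-35,-49,0,0,0,0],[-35,-49,0,0,0,0],[-35,-49,0,0,0,0],[-1.5,-41.5,0,0,0,0],[0,0,0,0,0,8.5],[0,0,0,0,0,8.5],[0,0,0,0,0,8.5],[0,0,0,0,0,8.5],[0,0,0,0,0,8.5],[0,0,0,0,0,8.5],[0,0,0,0,0,8.5],[0,0,0,0,0,8.5],[0,0,0,0,0,8.5],[0,0,0,0,0,8.5],[0,0,0,0,0,8.5],[0,0,0,0,0,8.5],[0,0,0,0,0,8.5],[0,0,0,0,0,8.5],[0,0,0,0,0,8.5]]]'
python3 -m handwheel '[[[0,0,0,0,0,6.7],[0,0,0,0,0,0],[0,0,0,0,0,0]]]'
python3 - <<'E'
from h import *
p=read_camera('wrist');d=read_camera('side');s=read_camera('scene')
for q in (p,d,s):print([(x['uv'],round(x['score'],2)) for x in spot_point(q,'bolt_knob')][:5],[(x['uv'],round(x['score'],2)) for x in spot_point(q,'jar')][:5])
save(p,'w2.png',s=1.4)
go(.562,-.117,.239,-69.3)
E
```

```text
handle [0.5257 0.1594 0.104 ] len 0.04734417168529446 dir 3.7990544654491734
lid 0.5290583372116089 0.15531058609485626 0.07770787924528122
time_s: 6.7
ee_pos: [0.5545, -0.0772, 0.2387]
orientation: [-3.142, 0.0, 0.471]
force: [-0.2, -0.5, 0.1]
grip_width: 0.0883
gripper_force: 0.0
time_s: 7.0
ee_pos: [0.5545, -0.0772, 0.2387]
orientation: [3.142, -0.0, 0.363]
force: [0.1, 0.4, -0.8]
grip_width: 0.088
gripper_force: 0.0
[([319.9, 206.7], 0.92)] [([408.1, 67.9], 0.94), ([360.9, 410.6], 0.68), ([308.8, 261.6], 0.61)]
[([318.3, 330.7], 0.81), ([232.6, 279.5], 0.72), ([310.4, 220.8], 0.67), ([404.2, 214.4], 0.63), ([219.3, 162.0], 0.61)] [([372.3, 255.8], 0.85), ([191.6, 192.7], 0.81), ([270.8, 263.3], 0.77), ([192.5, 333.0], 0.62), ([276.6, 394.5], 0.62)]
[([165.4, 246.1], 0.69), ([250.8, 215.5], 0.58), ([214.4, 150.0], 0.56), ([384.5, 270.9], 0.47), ([269.2, 221.6], 0.3)] [([292.0, 164.2], 0.91), ([274.3, 223.8], 0.87), ([399.6, 273.6], 0.81), ([234.4, 160.3], 0.8), ([199.3, 249.6], 0.69)]
shift [-7.1 39.9 -0.3] tilt [ 0. -0. -1.] tool y dir -69.32 j6 1.03 turn about tool z -0.02
```

View pics/w2.png

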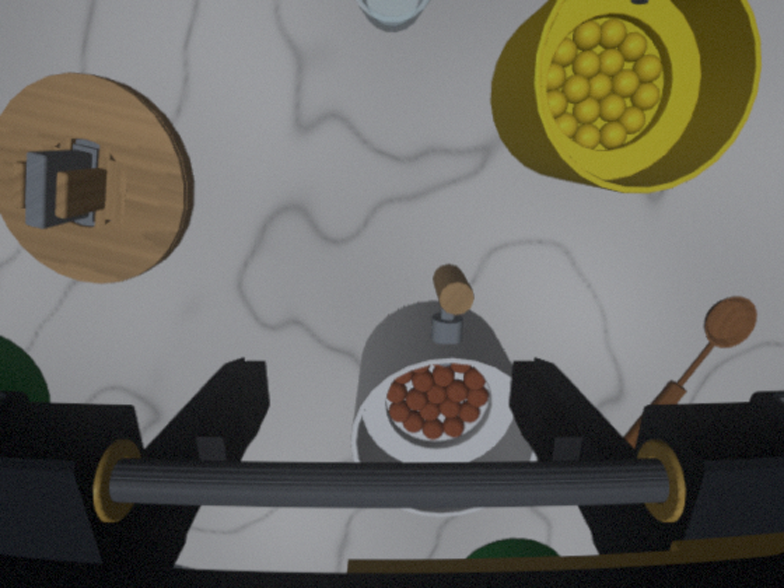

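Wrist picture: the knob's top is at (455,297) and the white jar's mouth is around (445,437), both in the enlarged picture, with red-brown beads inside. The yellow jar is farther out.

Run:
```python
from h import *
from scipy.optimize import least_squares
p=read_camera('wrist')
k=atz(p,np.array([455,297])/1.4,.122);print('knob',np.round(k,4), np.round(atz(p,np.array([319.9,206.7]),.099),4))
for x in trace(p,'jar')[:3]: print(x['bbox'],x['score'])
P=np.array([atz(p,np.array(u)/1.4,.12)[:2] for u in((445,514),(352,450),(536,445),(447,358),(395,375),(500,375))])
f=least_squares(lambda q:np.hypot(*(P-q[:2]).T)-q[2],[.464,-.154,.066]);print('rim',f.x,f.fun)
j=f.x[:2];v=k[:2]-j;print(np.hypot(*v),np.degrees(np.arctan2(v[1],v[0])))
v=k[:2]-[.464,-.154];print(np.hypot(*v),np.degrees(np.arctan2(v[1],v[0])))
# bead opening circle, z=.07
P=np.array([atz(p,np.array(u)/1.4,.07)[:2] for u in((386,402),(490,400),(438,362),(438,441))])
f=least_squares(lambda q:np.hypot(*(P-q[:2]).T)-q[2],[.464,-.154,.042]);print('ledge',f.x,f.fun)
go(k[0],k[1],.239)
```

```text
knob [ 0.5631 -0.115   0.122 ] [ 0.5602 -0.1145  0.099 ]
[351.4, 0.0, 544.2, 138.0] 0.89
[0.0, 239.5, 35.3, 286.4] 0.87
[335.4, 385.4, 399.4, 401.0] 0.83
rim [ 0.46263286 -0.15096779  0.06360758] [-0.0002455   0.00029022  0.00044301  0.00128923 -0.00077792 -0.00099904]
0.10668327143001512 19.703985307885823
0.1064701620422085 21.488536186809768
ledge [ 0.46382281 -0.15117837  0.03850125] [ 0.00256257  0.00255512 -0.00265628 -0.00246142]
shift [-5.4 38.4 -0.3] tilt [ 0. -0. -1.] tool y dir -69.33 j6 1.03
```

```bash
python3 -m handwheel '[[[-3,19,0,0,0,0],[-3,19.5,0,0,0,0],[0,0,25,0,0,0],[0,0,25,0,0,0],[0,0,25,0,0,0],[0,0,25,0,0,0],[0,0,25,0,0,0],[0,0,18,0,0,0],[0,0,10,0,0,0],[0,0,0,0,0,0]]]' -1 30
python3 -m handwheel '[[[0,0,0,0,0,0],[0,0,0,0,0,0],[0,0,0,0,0,0],[0,0,0,0,0,0],[0,0,0,0,0,0],[0,0,0,0,0,0],[0,0,0,0,0,0],[0,0,0,0,0,0]]]' 1 30
```

```text
time_s: 8.55
ee_pos: [0.5612, -0.115, 0.0841]
orientation: [-3.14, 0.003, 0.361]
force: [-0.7, -0.6, 0.9]
grip_width: 0.0882
gripper_force: 0.0
time_s: 9.35
ee_pos: [0.5626, -0.1155, 0.0857]
orientation: [3.141, 0.0, 0.361]
force: [1.9, -9.7, -0.8]
grip_width: 0.0266
gripper_force: 5.6
```

```bash
python3 -m handwheel '[[[0,0,0,0,0,0],[0,0,0,0,0,0],[0,0,0,0,0,0],[0,0,0,0,0,0],[0,0,0,0,0,0]]]'
```

```text
time_s: 9.85
ee_pos: [0.5634, -0.1178, 0.0858]
orientation: [3.137, -0.001, 0.361]
force: [2.7, -9.1, -3.0]
grip_width: 0.0207
gripper_force: 30.0
```

```bash
python3 -m handwheel '[[[0,2.5,0,0,0,0],[0,0,0,0,0,0],[3,0,0,0,0,0],[3,0,0,0,0,0],[3,0,0,0,0,0],[3,0,0,0,0,0],[3,0,0,0,0,0],[3,0,0,0,0,0],[3,0,0,0,0,0],[2,0,0,0,0,0],[1,0,0,0,0,0],[0,0,0,0,0,0],[0,0,0,0,0,0],[0,0,0,0,0,0]]]'
python3 - <<'E'
from h import *
st=bot.state();print(np.round(st['force'],1),st['ee_pos'])
M=rot(st['orientation']);print(np.round(M.T@(np.array(st['ee_pos'])-[.5634,-.1178,.0858])*1000,1),M.T@st['force'])
E
```

```text
time_s: 11.25
ee_pos: [0.5838, -0.1105, 0.0856]
orientation: [3.141, 0.005, 0.362]
force: [-7.7, -5.6, 3.8]
grip_width: 0.0212
gripper_force: 30.0
[-7.7 -5.6  3.8] [ 0.58379987 -0.11051748  0.08560264]
[21.7  0.4  0.1] [-9.20991918  2.5556329  -3.78095509]
```

```bash
python3 -m handwheel '[[[0,0,0,0,0,0],[0,0,0,0,0,0],[0,0,0,0,0,0],[0,0,0,0,0,0],[0,0,-20,0,0,0],[0,0,-40,0,0,0],[0,0,-45,0,0,0],[0,0,-45,0,0,0],[0,0,0,0,0,-8.1],[0,0,0,0,0,-8.1],[0,0,0,0,0,-8.1],[0,0,0,0,0,-8.1],[0,0,0,0,0,-8.1],[0,0,0,0,0,-8.1],[0,0,0,0,0,-8.1],[0,0,0,0,0,-8.1],[0,0,0,0,0,-8.1],[0,0,0,0,0,0]]]' -1
python3 - <<'E'
from h import *
go(.530,.157,.236,3.8)
E
```

```text
time_s: 13.05
ee_pos: [0.5859, -0.1088, 0.2356]
orientation: [3.142, -0.0, 1.634]
force: [-1.6, 0.6, 0.0]
grip_width: 0.0882
gripper_force: 0.0
shift [268.8 -39.1  -0.3] tilt [ 0.e+00  2.e-04 -1.e+00] tool y dir 3.6 j6 -0.29 turn about tool z -0.2
```

```bash
python3 -m handwheel '[[[38,-5.5,0,0,0,0],[38,-5.5,0,0,0,0],[38,-5.5,0,0,0,0],[38,-5.5,0,0,0,0],[38,-5.5,0,0,0,0],[38,-5.5,0,0,0,0],[38,-5.5,0,0,0,0],[0,0,0,0,0,0],[0,0,0,0,0,0]]]'
python3 - <<'E'
from h import *
p=read_camera('wrist');s=read_camera('scene');d=read_camera('side')
o=[(q,x[0]['uv']) for q in(p,) if (x:=spot_point(q,'inner_handle'))]
for q,n in((p,'w'),(s,'s'),(d,'d')):
  for t in('inner_handle','outer_lid','bolt_knob'):
    print(n,t,[(x['uv'],round(x['score'],2)) for x in spot_point(q,t)][:4])
x=spot_point(p,'inner_handle');
if x: print(atz(p,x[0]['uv'],.079))
x=spot_point(p,'outer_lid');
if x: print(atz(p,x[0]['uv'],.048))
save(p,'w3.png',(160,90,440,300),2.8)
E
```

```text
time_s: 13.95
ee_pos: [0.5307, 0.1547, 0.2357]
orientation: [3.141, 0.0, 1.633]
force: [0.6, -0.6, -0.7]
grip_width: 0.0879
gripper_force: 0.0
w inner_handle [([275.0, 192.8], 0.58)]
w outer_lid [([274.7, 187.5], 0.65)]
w bolt_knob [([102.5, 50.2], 0.64)]
s inner_handle [([314.4, 271.7], 0.79)]
s outer_lid [([311.5, 280.7], 0.97)]
s bolt_knob [([383.8, 270.5], 0.64), ([167.8, 248.2], 0.62), ([273.0, 162.4], 0.54), ([244.2, 217.8], 0.44)]
d inner_handle [([273.3, 177.8], 0.81)]
d outer_lid [([274.0, 187.0], 0.66)]
d bolt_knob [([232.9, 278.9], 0.72), ([316.6, 330.3], 0.66), ([315.9, 221.0], 0.51), ([404.7, 216.6], 0.5)]
[0.5280427  0.15655721 0.079     ]
[0.52762973 0.15387769 0.048     ]
```

View pics/w3.png

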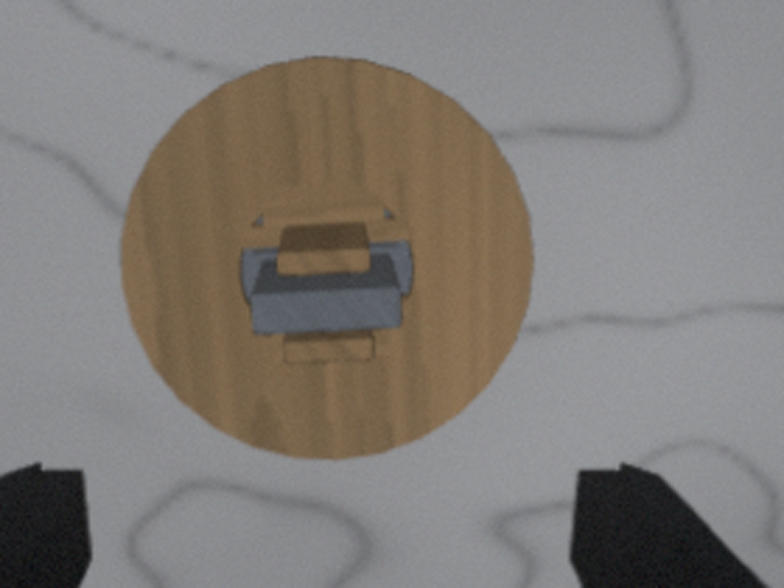

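Run:
```python
from h import *
p=read_camera('wrist')
f=lambda x,y:np.array([160+x/2.8,90+y/2.8])
c=[atz(p,f(*u),.104)[:2] for u in((251,294),(400,288),(402,326),(254,333))]
print(np.round(c,4),np.round(np.mean(c,0),4)); 
for i,j in((0,1),(3,2)):
    v=c[j]-c[i];print(np.hypot(*v),np.degrees(np.arctan2(v[1],v[0])))
st=bot.state();M=rot(st['orientation'])
for y in(-.044,.044):print((proj(p,np.array(st['ee_pos'])+M@[0.009,y,0])-[160,90])*2.8)
m=trace(p,'outer_lid')[0]['mask'].astype(np.uint8)
k=max(cv2.findContours(m,0,2)[0],key=cv2.contourArea)[:,0]
P=np.array([atz(p,u.astype(float),.054)[:2] for u in cv2.convexHull(k)[:,0]]);print(cv2.minEnclosingCircle(P.astype(np.float32)))
s=read_camera('scene');d=read_camera('side')
for t,w in(('inner_handle',1),):
  X=tri([(q,spot_point(q,t)[0]['uv']) for q in(s,d)]);print(X); print(tri([(q,spot_point(q,t)[0]['uv']) for q in(s,d,p)]))
```

```text
[[0.5059 0.1591]
 [0.5524 0.164 ]
 [0.5541 0.1516]
 [0.5073 0.1463]] [0.53   0.1553]
0.0467538126876794 5.974434394918229
0.047092063898006575 6.43276001638643
[ 80.4366904  481.08023031]
[576.88544255 481.4048111 ]
((0.5288684964179993, 0.15640054643154144), 0.07672809064388275)
(array([0.53201648, 0.15454609, 0.08592637]), [array([-0.2,  0.1]), array([-0.2, -0.1])])
(array([0.530853  , 0.1553195 , 0.08538152]), [array([0.3, 0.2]), array([-0.6,  0. ]), array([2.3, 1.5])])
```

```bash
python3 -m handwheel '[[[0,0,0,0,0,-2.6],[0,0,30,0,0,0],[0,0,30,0,0,0],[0,0,30,0,0,0],[0,0,25,0,0,0],[0,0,20,0,0,0],[0,0,20,0,0,0],[0,0,10,0,0,0],[0,0,5.5,0,0,0],[0,0,0,0,0,0],[0,0,0,0,0,0]]]' -1
python3 -m handwheel '[[[0,0,0,0,0,0],[0,0,0,0,0,0],[0,0,0,0,0,0],[0,0,0,0,0,0],[0,0,0,0,0,0],[0,0,0,0,0,0],[0,0,0,0,0,0],[0,0,0,0,0,0],[0,0,0,0,0,0],[0,0,0,0,0,0]]]' 1 40
```

```text
time_s: 16.25
ee_pos: [0.5317, 0.1541, 0.0661]
orientation: [3.14, -0.0, 1.678]
force: [-0.8, -0.1, -0.7]
grip_width: 0.0881
gripper_force: 0.0
time_s: 17.25
ee_pos: [0.5299, 0.1539, 0.0652]
orientation: [-3.139, 0.0, 1.678]
force: [-5.6, -0.3, 4.7]
grip_width: 0.0475
gripper_force: 40.0
```

```bash
python3 -m handwheel '[[[0,0,-5,0,0,0],[0,0,-10,0,0,0],[0,0,-15,0,0,0],[0,0,-20,0,0,0],[0,0,-20,0,0,0],[0,0,-20,0,0,0],[0,0,-20,0,0,0],[0,0,-20,0,0,0],[0,0,-15,0,0,0],[0,0,-5,0,0,0],[0,0,0,0,0,0],[0,0,0,0,0,0],[0,0,0,0,0,0]]]'
python3 - <<'E'
from h import *
go(.4635,-.154,.215)
p=read_camera('wrist');save(p,'w4.png',(140,60,460,300),2.4)
m=trace(p,'outer_lid');print(m[0]['bbox'],m[0]['score'])
E
```

```text
time_s: 18.55
ee_pos: [0.53, 0.1537, 0.2137]
orientation: [-3.139, 0.0, 1.678]
force: [0.2, -0.4, -6.3]
grip_width: 0.0475
gripper_force: 40.0
shift [-298.8  -99.1   -0.9] tilt [-2.6e-03 -7.0e-04 -1.0e+00] tool y dir 6.16 j6 0.13 
[136.8, 114.8, 418.0, 374.2] 0.8
```

View pics/w4.png

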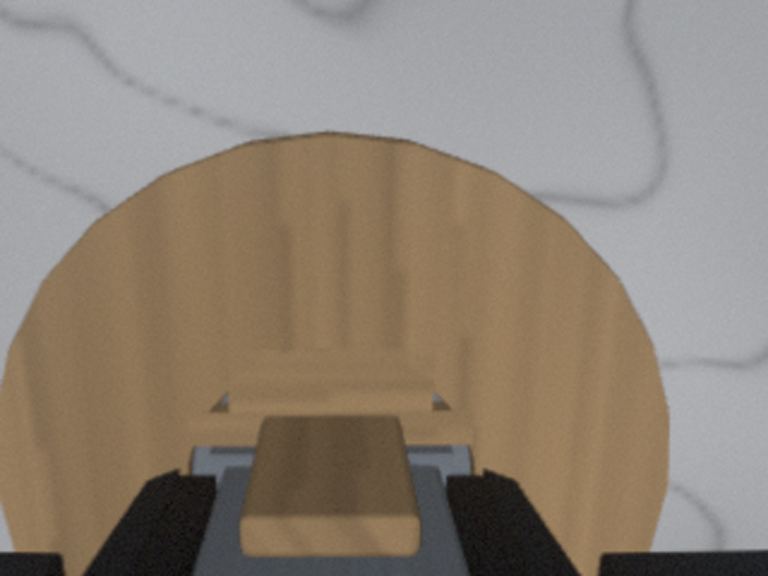

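The wrist picture shows both lids hanging level. The near cheek's top face is at crop (331,535) and the plate's far edge at crop (330,131).

```bash
python3 - <<'E'
from h import *
p=read_camera('wrist');st=bot.state();M=rot(st['orientation'])
f=lambda x,y:np.array([140+x/2.4,60+y/2.4])
for u,z,e in(((331,515),.2487,19),((331,555),.2487,11),((330,131),.2027,77),((0,400),.2027,-77),((669,400),.2027,77)):
    X=atz(p,f(*u),z);print(np.round((M.T@(X-st['ee_pos']))*1000,1),e)
E
python3 -m handwheel '[[[-8,-3,0,0,0,0],[-16,-5,0,0,0,0],[-20,-7,0,0,0,0],[-20,-7,0,0,0,0],[-20,-7,0,0,0,0],[-20,-7,0,0,0,0],[-20,-7,0,0,0,0],[-20,-7,0,0,0,0],[-20,-7,0,0,0,0],[-20,-7,0,0,0,0],[-20,-7,0,0,0,0],[-20,-6,0,0,0,0],[-20,-6,0,0,0,0],[-20,-6,0,0,0,0],[-16,-5,0,0,0,0],[-12,-3,0,0,0,0],[-7,-2,0,0,0,0],[0,0,0,0,0,0],[0,0,0,0,0,0],[0,0,0,0,0,0]]]'
python3 - <<'E'
from h import *
s=read_camera('scene');d=read_camera('side');p=read_camera('wrist')
for n,q in(('s',s),('d',d),('w',p)):
  for t in('inner_handle','outer_lid','inner_lid','bolt_knob','jar'):
    print(n,t,[([round(v) for v in x['uv']],round(x['score'],2)) for x in spot_point(q,t)][:5])
go(.4635,-.154,.215)
a=cv2.resize(s['color'][120:260,200:340],None,fx=2.8,fy=2.8);b=cv2.resize(d['color'][150:290,205:345],None,fx=2.8,fy=2.8)
cv2.imwrite('pics/both.png',np.hstack([a,b])[...,::-1])
E
```

```text
[ 21.7   0.2 -34.6] 19
[ 14.3   0.2 -34.6] 11
[78.7 -0.1 11.4] 77
[ 23.2 -71.4  11.5] -77
[23.4 73.1 11.3] 77
time_s: 20.7
ee_pos: [0.4646, -0.1534, 0.2152]
orientation: [3.142, -0.0, 1.679]
force: [0.0, -0.1, -5.0]
grip_width: 0.0472
gripper_force: 40.0
s inner_handle [([268, 168], 0.61), ([342, 372], 0.16)]
s outer_lid [([266, 174], 0.81)]
s inner_lid [([269, 187], 0.57)]
s bolt_knob [([217, 151], 0.61), ([168, 247], 0.59), ([386, 270], 0.51), ([243, 218], 0.4)]
s jar [([291, 168], 0.89), ([271, 220], 0.86), ([236, 161], 0.77), ([397, 272], 0.65)]
d inner_handle [([275, 183], 0.92), ([352, 219], 0.48), ([272, 183], 0.45)]
d outer_lid [([273, 198], 0.6), ([277, 212], 0.52)]
d inner_lid [([277, 211], 0.87)]
d bolt_knob [([319, 331], 0.79), ([233, 276], 0.63), ([405, 212], 0.61), ([314, 219], 0.55), ([218, 161], 0.4)]
d jar [([192, 191], 0.98), ([274, 266], 0.79), ([278, 398], 0.78), ([372, 254], 0.65), ([190, 333], 0.58)]
w inner_handle [([277, 290], 0.85)]
w outer_lid [([277, 258], 0.68)]
w inner_lid [([278, 258], 0.5)]
w bolt_knob [([424, 173], 0.82), ([278, 257], 0.38)]
w jar [([486, 215], 0.71)]
shift [ 0.1 -1.   0.2] tilt [-0. -0. -1.] tool y dir 6.16 j6 -0.48
```

View pics/both.png

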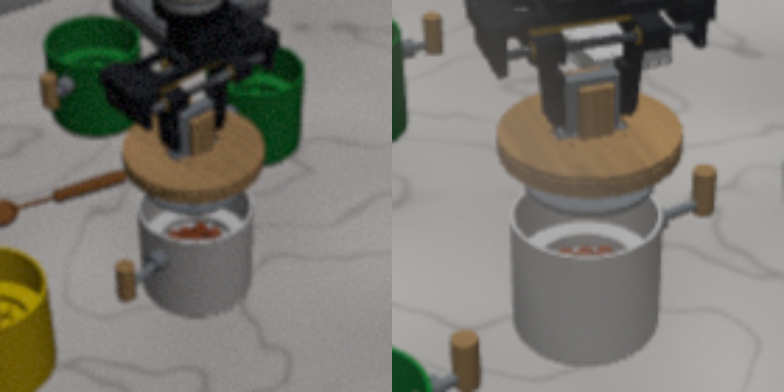

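Run:
```python
from h import *
from scipy.optimize import least_squares
s=read_camera('scene');d=read_camera('side');st=bot.state();M=rot(st['orientation'])
th=np.linspace(0,2*np.pi,73)
def ext(p,q,r,zs):
    c=[proj(p,[q[0]+r*np.cos(t),q[1]+r*np.sin(t),z])[0] for t in th for z in zs];return np.array([min(c),max(c)])
zl=st['ee_pos'][2]-.065+.048
obs={'jar':(.066,[.12],[249.6,290.4],[247.5,301.1]),'lid':(.077,[zl-.014,zl+.006],[243.6,295],[242.5,308.9])}
R_={}
for n,(r,zs,a,b) in obs.items():
    f=least_squares(lambda q:np.r_[ext(s,q,r,zs)-a,ext(d,q,r,zs)-b],[.4635,-.154],diff_step=1e-3);R_[n]=f.x;print(n,np.round(f.x,4),np.round(f.fun,1))
print('lid rel TCP tool',np.round(M.T@np.r_[R_['lid']-st['ee_pos'][:2],0]*1000,1),'jar-lid tool',np.round(M.T@np.r_[R_['jar']-R_['lid'],0]*1000,1))
```

```text
jar [ 0.4626 -0.1517] [-0.4  0.5 -0.5  0.6]
lid [ 0.4662 -0.148 ] [ 0.2 -0.1  0.   0. ]
lid rel TCP tool [ 5.7  2.3 -0. ] jar-lid tool [-3.2 -4.   0. ]
```

```bash
python3 -m handwheel '[[[-2.5,-2,0,0,0,0],[0,0,5,0,0,0],[0,0,6,0,0,0],[0,0,6,0,0,0],[0,0,6,0,0,0],[0,0,5,0,0,0],[0,0,5,0,0,0],[0,0,5,0,0,0],[0,0,5,0,0,0],[0,0,5,0,0,0],[0,0,0,0,0,0],[0,0,0,0,0,0]]]'
```

```text
time_s: 22.9
ee_pos: [0.4628, -0.1567, 0.1671]
orientation: [-3.141, -0.0, 1.678]
force: [0.3, -0.4, -5.3]
grip_width: 0.0474
gripper_force: 40.0
```

```bash
python3 -m handwheel '[[[0,0,5,0,0,0],[0,0,5,0,0,0],[0,0,5,0,0,0],[0,0,5,0,0,0],[0,0,4,0,0,0],[0,0,3,0,0,0],[0,0,0,0,0,0],[0,0,0,0,0,0]]]'
python3 -m handwheel '[[[0,0,1.5,0,0,0],[0,0,1.5,0,0,0],[0,0,1.5,0,0,0],[0,0,0,0,0,0],[0,0,0,0,0,0]]]'
```

```text
time_s: 23.7
ee_pos: [0.4629, -0.1567, 0.1402]
orientation: [-3.142, -0.0, 1.678]
force: [0.2, 0.5, -5.2]
grip_width: 0.0478
gripper_force: 40.0
time_s: 24.2
ee_pos: [0.4631, -0.1568, 0.136]
orientation: [3.141, 0.0, 1.678]
force: [0.0, 0.9, -3.7]
grip_width: 0.0477
gripper_force: 40.0
```

```bash
python3 -m handwheel '[[[0,0,1,0,0,0],[0,0,1,0,0,0],[0,0,0,0,0,0],[0,0,0,0,0,0]]]'
```

```text
time_s: 24.6
ee_pos: [0.4634, -0.1569, 0.1353]
orientation: [3.141, 0.001, 1.678]
force: [-2.9, 2.1, 5.3]
grip_width: 0.0472
gripper_force: 40.0
```

```bash
python3 -m handwheel '[[[0,0,-0.5,0,0,0],[0,0,0,0,0,0],[0,0,0,0,0,0],[0,0,0,0,0,0],[0,0,0,0,0,0],[0,0,-10,0,0,0],[0,0,-20,0,0,0],[0,0,-30,0,0,0],[0,0,-30,0,0,0],[0,0,-10,0,0,0],[0,0,0,0,0,0]]]' -1
python3 - <<'E'
from h import *
from scipy.optimize import least_squares
go(.5838,-.1105,.234,-69.3)
p=read_camera('wrist');s=read_camera('scene');d=read_camera('side')
a=cv2.resize(s['color'][140:260,210:330],None,fx=3.2,fy=3.2);b=cv2.resize(d['color'][150:270,225:345],None,fx=3.2,fy=3.2)
cv2.imwrite('pics/both2.png',np.hstack([a,b])[...,::-1])
E
```

```text
time_s: 25.7
ee_pos: [0.4641, -0.1572, 0.2365]
orientation: [3.138, 0.002, 1.678]
force: [-0.6, 0.8, -0.9]
grip_width: 0.0883
gripper_force: 0.0
shift [ 33.6 124.    2.9] tilt [ 0.0042 -0.0017 -1.    ] tool y dir 6.16 j6 -0.48 turn about tool z 75.46
```

View pics/both2.png

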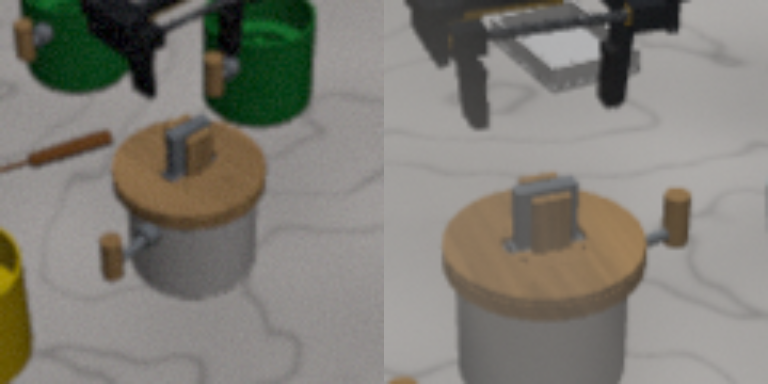

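Both views show the lids seated flush on the white jar with the bolt still out (knob at crop (111,258) on the left, (677,220) on the right). Next comes the bolt.

```bash
python3 -m handwheel '[[[11,31,0,0,0,0],[11,31,0,0,0,0],[11.5,31,0,0,0,0],[0,31,0,0,0,0],[0,0,0,0,0,8.4],[0,0,0,0,0,8.4],[0,0,0,0,0,8.4],[0,0,0,0,0,8.4],[0,0,0,0,0,8.4],[0,0,0,0,0,8.4],[0,0,0,0,0,8.4],[0,0,0,0,0,8.4],[0,0,0,0,0,8.3],[0,0,0,0,0,0],[0,0,0,0,0,0]]]'
python3 - <<'E'
from h import *
go(.5838,-.1105,.086,-69.3)
E
```

```text
time_s: 27.35
ee_pos: [0.5817, -0.1099, 0.2325]
orientation: [-3.14, 0.002, 0.364]
force: [0.9, 0.1, 0.1]
grip_width: 0.088
gripper_force: 0.0
shift [  2.1   1.6 146.5] tilt [-2.8e-03  6.0e-04 -1.0e+00] tool y dir -69.14 j6 0.98 turn about tool z 0.16
```

```bash
python3 -m handwheel '[[[2,1.5,20,0,0,0],[0,0,30,0,0,0],[0,0,30,0,0,0],[0,0,30,0,0,0],[0,0,20,0,0,0],[0,0,13,0,0,0],[0,0,4,0,0,0],[0,0,0,0,0,0]]]' -1
python3 -m handwheel '[[[0,0,0,0,0,0],[0,0,0,0,0,0],[0,0,0,0,0,0],[0,0,0,0,0,0],[0,0,0,0,0,0],[0,0,0,0,0,0],[0,0,0,0,0,0],[0,0,0,0,0,0],[0,0,0,0,0,0],[0,0,0,0,0,0],[0,0,0,0,0,0],[0,0,0,0,0,0]]]' 1 30
```

```text
time_s: 28.15
ee_pos: [0.5848, -0.1107, 0.0869]
orientation: [-3.141, 0.001, 0.361]
force: [-0.3, -0.0, 0.6]
grip_width: 0.0881
gripper_force: 0.0
time_s: 29.35
ee_pos: [0.5847, -0.1103, 0.0871]
orientation: [-3.141, 0.0, 0.361]
force: [-0.5, 2.3, 1.7]
grip_width: 0.0212
gripper_force: 30.0
```

```bash
python3 -m handwheel '[[[-2.5,0,0,0,0,0],[-2.5,0,0,0,0,0],[-2.5,0,0,0,0,0],[-2.5,0,0,0,0,0],[-2.5,0,0,0,0,0],[-2.5,0,0,0,0,0],[-2.5,0,0,0,0,0],[-2.5,0,0,0,0,0],[-2,0,0,0,0,0],[-1,0,0,0,0,0],[0,0,0,0,0,0],[0,0,0,0,0,0]]]'
python3 - <<'E'
from h import *
st=bot.state();M=rot(st['orientation'])
print(np.round(M.T@(np.array(st['ee_pos'])-[.5847,-.1103,.0871])*1000,1),np.round(M.T@st['force'],1))
E
```

```text
time_s: 30.55
ee_pos: [0.5639, -0.1179, 0.0872]
orientation: [-3.141, -0.002, 0.36]
force: [2.0, 5.9, -0.7]
grip_width: 0.0207
gripper_force: 30.0
[-22.1  -0.3  -0.1] [ 3.9 -4.8  0.7]
```

```bash
python3 -m handwheel '[[[-1.5,0,0,0,0,0],[-1.5,0,0,0,0,0],[0,0,0,0,0,0],[0,0,0,0,0,0]]]'
python3 - <<'E'
from h import *
st=bot.state();M=rot(st['orientation'])
print(np.round(M.T@(np.array(st['ee_pos'])-[.5847,-.1103,.0871])*1000,1),np.round(M.T@st['force'],1))
E
```

```text
time_s: 30.95
ee_pos: [0.5638, -0.1179, 0.0873]
orientation: [-3.141, -0.008, 0.36]
force: [10.2, 9.2, -6.0]
grip_width: 0.0207
gripper_force: 30.0
[-22.3  -0.2  -0.4] [12.8 -5.   6.1]
```

```bash
python3 -m handwheel '[[[1.5,0,0,0,0,0],[0,0,0,0,0,0],[0,0,0,0,0,0],[0,0,0,0,0,0],[0,0,0,0,0,0],[0,0,-20,0,0,0],[0,0,-40,0,0,0],[0,0,-45,0,0,0],[0,0,-45,0,0,0],[0,0,0,0,0,7.4],[0,0,0,0,0,7.4],[0,0,0,0,0,0],[0,0,0,0,0,0]]]' -1
python3 - <<'E'
from h import *
go(.4632,-.155,.237,-83.8)
E
```

```text
time_s: 32.25
ee_pos: [0.5616, -0.1195, 0.2369]
orientation: [-3.141, 0.001, 0.105]
force: [-0.8, 0.9, -1.3]
grip_width: 0.0884
gripper_force: 0.0
shift [-1.016e+02  2.500e+01 -1.000e-01] tilt [-6.e-04  0.e+00 -1.e+00] tool y dir -83.98 j6 1.21 turn about tool z -0.18
```

```bash
python3 -m handwheel '[[[-20,5,-12,0,0,0],[-20,5,-13,0,0,0],[-20,5,-13,0,0,0],[-20,5,-13,0,0,0],[-21.5,5,-13,0,0,0],[0,0,0,0,0,0],[0,0,0,0,0,0],[0,0,0,0,0,0]]]'
python3 - <<'E'
from h import *
p=read_camera('wrist')
for t in('inner_handle','outer_handle','bolt_knob'):print(t,[(x['uv'],round(x['score'],2)) for x in spot_point(p,t)][:3])
save(p,'w5.png',(140,90,420,300),2.8)
go(.4632,-.155,.133,-83.8)
E
```

```text
time_s: 33.05
ee_pos: [0.4637, -0.1543, 0.3002]
orientation: [-3.141, 0.001, 0.103]
force: [0.3, -0.3, -0.7]
grip_width: 0.0879
gripper_force: 0.0
inner_handle []
outer_handle [([278.0, 195.7], 0.71)]
bolt_knob [([249.0, 82.4], 0.84), ([552.2, 201.6], 0.79)]
shift [ -0.4   0.8 167.3] tilt [-1.4e-03  7.0e-04 -1.0e+00] tool y dir -84.09 j6 1.1 turn about tool z -0.29
```

View pics/w5.png

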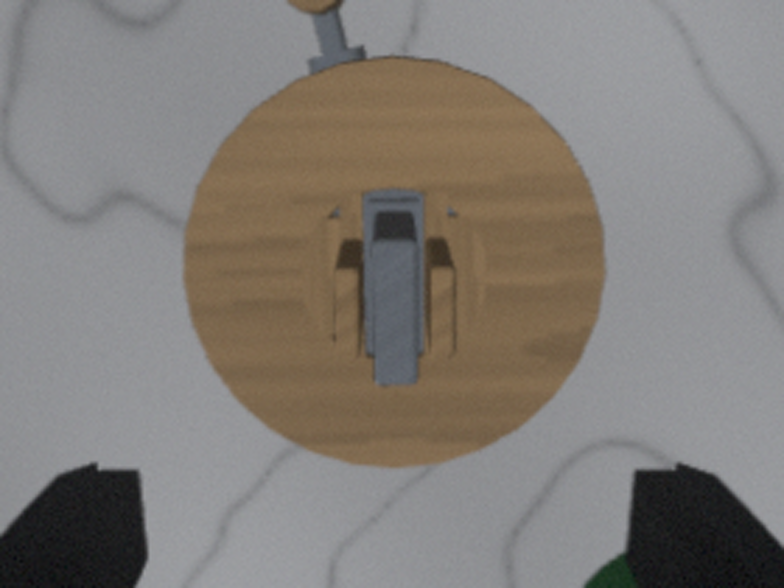

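The wrist picture shows the outer lid on the jar, its cheeks spanning crop columns 334–456 with the steel handle centred between them. The fingers are at columns 143 and 632, aligned with the cheeks.

Run:
```python
from h import *
p=read_camera('wrist');st=bot.state();M=rot(st['orientation'])
f=lambda x,y:np.array([140+x/2.8,90+y/2.8])
for u,z in(((334,310),.172),((456,310),.172),((395,268),.172),((395,355),.172),((395,240),.174),((396,384),.174),((184,266),.126),((605,266),.126),((395,57),.126)):
    print(u,np.round((M.T@(atz(p,f(*u),z)-st['ee_pos']))*1000,1))
print([(proj(p,np.array(st['ee_pos'])+M@[.009,y,0])-[140,90])*2.8 for y in(-.044,.044)])
k=spot_point(p,'bolt_knob')[0]['uv'];print(atz(p,k,.099))
```

```text
(334, 310) [  0.7 -17.9 128.5]
(456, 310) [  0.8  20.2 128.5]
(395, 268) [ 14.2   1.1 128.5]
(395, 355) [-14.1   1.2 128.5]
(395, 240) [ 23.4   1.1 126.4]
(396, 384) [-23.2   1.6 126.5]
(184, 266) [  3.4 -74.4 174.5]
(605, 266) [  3.6  77.2 174.4]
(395, 57) [ 75.7   1.3 174.4]
[array([145.60626643, 473.8292611 ]), array([643.55877664, 474.34965471])]
[ 0.47492782 -0.47564989  0.099     ]
```

```bash
python3 -m handwheel '[[[0,2.2,15,0,0,0],[0,0,25,0,0,0],[0,0,25,0,0,0],[0,0,25,0,0,0],[0,0,25,0,0,0],[0,0,20,0,0,0],[0,0,15,0,0,0],[0,0,10,0,0,0],[0,0,5,0,0,0],[0,0,0,0,0,0],[0,0,0,0,0,0]]]' -1
python3 -m handwheel '[[[0,0,0,0,0,0],[0,0,0,0,0,0],[0,0,0,0,0,0],[0,0,0,0,0,0],[0,0,0,0,0,0],[0,0,0,0,0,0],[0,0,0,0,0,0],[0,0,0,0,0,0],[0,0,0,0,0,0],[0,0,0,0,0,0]]]' 1 12
python3 - <<'E'
from h import *
st=bot.state();M=rot(st['orientation']);print(M.T@st['force'],st['wrist_torque'])
E
```

```text
time_s: 34.45
ee_pos: [0.4643, -0.157, 0.1368]
orientation: [3.141, -0.001, 0.102]
force: [0.4, -0.8, 0.8]
grip_width: 0.0882
gripper_force: 0.0
time_s: 35.45
ee_pos: [0.4638, -0.1568, 0.1362]
orientation: [3.142, 0.0, 0.102]
force: [0.3, -0.3, 0.8]
grip_width: 0.0377
gripper_force: 12.0
[ 0.24345901  0.33254024 -0.82495217] [0.03105496 0.12414713 0.09713589]
```

```bash
python3 -m handwheel '[[[0,0,0,0,0,0],[0,0,-1,0,0,0],[0,0,-2,0,0,0],[0,0,-3,0,0,0],[0,0,-3,0,0,0],[0,0,-3,0,0,0],[0,0,0,0,0,0],[0,0,0,0,0,0]]]' 1 20
```

```text
time_s: 36.25
ee_pos: [0.4639, -0.1569, 0.1484]
orientation: [3.141, -0.0, 0.102]
force: [0.2, 0.5, -2.1]
grip_width: 0.0379
gripper_force: 20.0
```

Load is 2.1 N, the outer lid alone, with no side force. Continuing straight up.

```bash
python3 -m handwheel '[[[0,0,-4,0,0,0],[0,0,-6,0,0,0],[0,0,-8,0,0,0],[0,0,-8,0,0,0],[0,0,-8,0,0,0],[0,0,-8,0,0,0],[0,0,-8,0,0,0],[0,0,-8,0,0,0],[0,0,-8,0,0,0],[0,0,-8,0,0,0],[0,0,-8,0,0,0],[0,0,-8,0,0,0],[0,0,-8,0,0,0],[0,0,-6,0,0,0],[0,0,-4,0,0,0],[0,0,-2,0,0,0],[0,0,0,0,0,0],[0,0,0,0,0,0],[0,0,0,0,0,0],[0,0,0,0,0,0]]]'
python3 - <<'E'
from h import *
s=read_camera('scene');d=read_camera('side')
a=cv2.resize(s['color'][130:260,200:330],None,fx=3,fy=3);b=cv2.resize(d['color'][120:270,205:355],None,fx=2.6,fy=2.6)
cv2.imwrite('pics/fin.png',np.hstack([a,b])[...,::-1])
E
```

```text
time_s: 38.25
ee_pos: [0.4636, -0.1567, 0.2578]
orientation: [-3.141, 0.001, 0.102]
force: [-0.0, 0.1, -1.1]
grip_width: 0.0377
gripper_force: 20.0
```

View pics/fin.png

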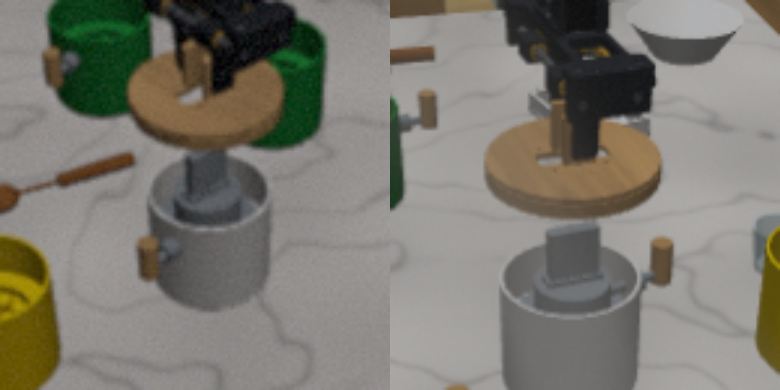

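The outer lid is held level, with its skirt clear above the inner handle. The inner lid lies flat in the jar and the bolt is home.

```bash
python3 -c "
from workcell import hand_in
print(hand_in())"
```

```text
the job is handed in; nothing more can be done
None
```

The job is handed in at about 38 s of the 72 s allowed: the inner lid is bolted on the white jar and the outer lid is held level above it, clear of the inner handle; no verdict came back from the hand-in.

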